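# Open the countertop scrap bin by its pedal and ease the lid shut

### The job

Open the small pedal bin on the counter so the kitchen scraps can go in: with the fingertips, press its pedal right down until the lid stands wide open, and keep it open for about three seconds. Then ease the pedal up slowly so that the lid comes down fully shut without slamming, and take the hand away. Work the lid by the pedal alone, never touching the lid itself, and do not grasp, lift or shift anything else on the counter.

Things in the scene. Friction and masses are not known exactly. Their poses are not given: they have to be found in the camera images.
- scrap_bin: Round 3-litre countertop pedal bin: brushed-steel can 170 mm across with a black base skirt 176 mm across and 66 mm high, 246 mm tall to the middle of the lid; it is fixed in place and does not tip or slide. Origin on the counter under the can's axis; z up; its own -x points out of the front, where the pedal is, and +x to the back, where the lid hinges.
- pedal_tread: Steel pedal tread with black rubber ribs: flat plate 92 mm wide (along the bin's y), 55 mm deep, 8 mm thick, sticking out of a slot in the front of the bin's base. Origin at the pedal's pivot inside the base, not on the tread; axes as the bin's at rest, turning with the pedal. The can rises 220 mm beside it, so a hand coming straight down should keep near the outer edge or lean back from the can.
- pedal_top (a point): Middle of the upper face of the pedal tread: 118 mm in front of the bin's axis, 31 mm clear of the base skirt and 51 mm above the counter at rest, when the tread slopes 0.155 rad up towards its outer edge (27 mm farther out). Pressed right down, the point is 29 mm lower, 22 mm above the counter.
- bin_pedal (a joint): Turn of the pedal about its level pivot (20 mm in front of the bin's axis, 32 mm up): 0 at rest (up), 0.29 rad right down on its firm stop. A push-rod ties it to the lid: lid angle = 4.2 x pedal angle, 0.042 rad of lid per mm at the middle of the tread. Pressing there takes 6 to 12 N at first, 3 to 6 N near the bottom; let go, the lid's weight and a spring bring it up at once.
- bin_lid (a joint): Opening of the lid about its hinge at the back of the bin, 223 mm above the counter: 0 shut, 1.22 rad wide open (leaning back, away from the pedal). Left to itself the lid falls and slams in a fraction of a second.
- lid_shell: The round, slightly domed steel lid, 176 mm across, 24 mm thick, about 0.19 kg. Origin on its hinge at the back of the bin, 100 mm behind the bin's axis; its middle lies 100 mm along its -x. Shut, z is up.
- mug: Empty white enamel mug, 82 mm across, 80 mm tall, handle to its own +y; stands to one side of the pedal. Origin under its middle.
- slotted_spoon: Steel slotted spoon 285 mm long lying on the counter, bowl 74 mm long at its +x end; at most 20 mm high. Lies to one side of the bin. Origin about the middle of its length.
- rolling_pin: Short wooden rolling pin 290 mm long, 45 mm thick, lying crosswise (along its own y) on the robot's side of the pedal, free to roll. Origin under its middle.
- steamer_lid: Domed aluminium steamer lid lying on the counter, 248 mm across, 68 mm high with its black knob. Origin under its middle.
- turntable: Low wooden turntable 230 mm across and 33 mm high that carries the three spice jars. Origin under its middle.
- spice_jar0: Glass spice jar on the turntable, 50 mm across, 95 mm tall. Origin under its middle.
- spice_jar1: Glass spice jar on the turntable, 50 mm across, 80 mm tall. Origin under its middle.
- spice_jar2: Glass spice jar on the turntable, 50 mm across, 110 mm tall. Origin under its middle.
Things that resemble listed ones, but are neither listed nor needed, are in the scene too. Leave any black look-alike of the mug alone.

How it is judged:
By the outcome, as a careful person would: the job done as asked, in the order asked, and still so for the second after the job is handed in, with the robot touching nothing.
It also fails if it takes over 46 s, if anything falls off the work surface, if the arm or the gripper's body presses on something with over 40 N, if the wrist force passes 120 N, or if a joint passes its speed limit or range.

### The arm

A 6-joint arm with a two-finger parallel gripper is mounted at the origin on the work surface. World frame = base frame: x ahead of the robot, y to its left, z up, the work surface at z = 0. Lengths are in m, angles in rad, forces in N, time in s.
With the tool pointing down it reaches from about 0.325 to 0.9 m from the base axis. Payload 6.1 kg.
Tool frame: the origin (TCP) lies midway between the tips of the shut fingers; the grasp point (between the pads) lies 19 mm behind it; z points along the fingers, y is the line along which they close (so a half turn about z gives the same grasp; the last joint's range is limited). The gripper opens to 85 mm and grips with 20 to 120 N. Pads are 22 mm wide; open, the fingers measure 114 mm over their backs; the gripper's body (76 mm by 85 mm) begins 54 mm behind the grasp point. The pads swing forward as they close: fully open they stand 13 mm farther back than shut.
Start: joints at [-1.278, 0.22, 1.526, -0, 1.395, -0.126], TCP at [0.254, -0.571, 0.231] pointing down, gripper open.
Joint ranges: [-2.98, 2.98], [-0.91, 2.08], [0.09, 2.57], [-1.24, 4.39], [0.2, 2.65], [-2.68, 2.68]. Speed limits (rad/s): [2.57, 2.57, 3.01, 3.14, 3.14, 3.14].

### API

Orientations are given as a unit quaternion [x, y, z, w].
In Python, from rig import manip, optics, ticket gives the robot as it stands. The module is installed in compiled form; this text tells all that it offers.
- The arm moves only by the tool step_arm, never from a script. Its argument "series" is a list of rows, each a list of 3 entries, a list of its own where there are three numbers: the opening, from 0 (shut) to 1 (fully open), then the shift along the world's x, y, z in mm, then the turn, a rotation vector about the world's x, y, z in rad. In form: [[gripper, [dx, dy, dz], [ax, ay, az]], ...]. A call has 1 to 10 rows; each row is the pose to reach, as a shift and turn from the pose commanded when the call began; what a row does not reach only later rows make up. A row lasts 1/8 s, in which the tool goes at most 62.5 mm and 10.7 degrees, less where a joint would pass 70% of its speed; a pose out of reach is approached as far as the arm can. A call with a gripper value outside its range is refused whole. The fingers move at their own pace and stop on an object; the grip force is fixed at half the most. Time passes only in rows, so rows that repeat a pose let the fingers close. It gives the time, the measured TCP pose, the force, the opening and the grip force at its end, in the units of the state.
- manip.observe(): the state, without advancing time (a new reading comes with each control period).
- optics.read_camera(name): name is "scene" or "side" or "wrist"; returns the picture (420x560x3 uint8, blue, green, red); there is no depth.
- optics.calibration(name): a dict with "mtx" (3x3 intrinsics, pixels), "view" (4x4, takes a point from world to camera coordinates). Camera axes: x right, y down, z forward; pixel columns grow to the right and rows downward; lengths in m; the calibration is good to about 2 mm. A picture is of the moment at which its call begins: read the wrist's pose just before it. calibration takes no time and is no camera call; for the wrist camera it gives the pose at the moment of the call.
- ticket.hand_in(): hands the job in; it is judged then, once.
The state is a dict: "time_s": time; "joint_pos": joint angles; "joint_velocities": joint speeds; "effort": joint torques, N m; "ee_pos": TCP position; "eef_rot": TCP orientation; "contact_force": force on the tool from outside, world axes, zero at the start; "torque": the same for the moment, N m; "opening": finger opening in m; "grip_force": force on a finger pad.
Only numpy, scipy, OpenCV 4.12 (cv2) and the standard library are available. Lean on these libraries where they do the work, as an engineer would, in place of code of your own. Each camera call takes 0.05 s, during which the arm holds its last target. There are 200 camera calls.

## Working session

There is one attempt and no reset: what is moved stays moved. The work goes in short steps, Python scripts to look and compute and a tool call to move; the robot and the scene stay as the last step left them, time stands still between calls to the robot, and variables do not carry over. Pictures are saved under pics/ and viewed, at most 10 in all, crops included, and the job is handed in when it is done.

Besides the shell and the picture viewer there is one more tool, called after "Emit:" as a command line: name --argument value ..., lists and objects as JSON in quotes. step_arm: Moves the arm, as the interface text tells. Its arguments: {"type":"object","properties":{"series":{"type":"array"}},"required":["series"]}

```bash
mkdir -p pics
python3 - <<'E'
from rig import manip, optics
import cv2, numpy as np
s=manip.observe(); print(s)
for n in ("scene","side"):
    c=optics.calibration(n); print(n,np.round(c["mtx"],1).tolist(),np.round(c["view"],4).tolist())
    im=optics.read_camera(n); cv2.imwrite(f"pics/{n}0.png",im)
E
```

```text
{'time_s': 0.0, 'joint_pos': array([-1.27809987e+00,  2.21223829e-01,  1.52762508e+00, -8.82892009e-06,
        1.39468010e+00, -1.26113413e-01]), 'joint_velocities': array([-1.59710906e-03,  1.08405044e-03, -8.87354888e-04,  2.40853268e-04,
       -3.51143624e-04, -4.61234745e-05]), 'effort': array([-5.71000073e-04, -4.96897423e+01, -3.89395916e+01, -1.90244004e-04,
        1.08852415e-02, -2.39071602e-05]), 'ee_pos': array([ 0.25398119, -0.57040594,  0.23019327]), 'eef_rot': array([ 9.78154169e-01,  2.07878533e-01, -8.48778639e-05, -9.64456401e-04]), 'contact_force': array([-0.21624903, -0.0935391 , -0.62227036]), 'torque': array([0.02427021, 0.02946999, 0.00705522]), 'grip_force': 0.0, 'opening': 0.08533177469168869}
scene [[491.1, 0.0, 281.5], [0.0, 491.1, 205.3], [0.0, 0.0, 1.0]] [[-0.0588, 0.9982, 0.0104, 0.0379], [0.7272, 0.0499, -0.6846, -0.306], [-0.6839, -0.0327, -0.7288, 2.3619], [0.0, 0.0, 0.0, 1.0]]
side [[448.4, 0.0, 271.6], [0.0, 448.4, 209.0], [0.0, 0.0, 1.0]] [[0.9323, -0.3617, -0.0083, -0.5191], [-0.2814, -0.7104, -0.6451, 0.2697], [0.2274, 0.6037, -0.7641, 1.6982], [0.0, 0.0, 0.0, 1.0]]
```

View pics/scene0.png

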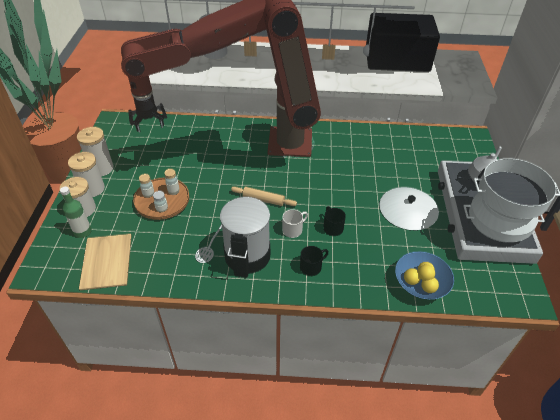

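View pics/side0.png

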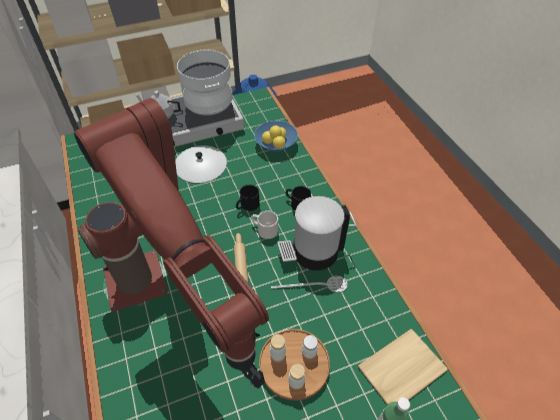

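The robot is at the top of the scene view. The bin is near (245,230) there, with its hinge towards the camera. In the side view the bin is at (319,232), its pedal at (288,250) facing the robot, the rolling pin at (240,258), and the white mug at (267,225).

Run:
```python
import cv2, numpy as np
a=cv2.imread("pics/side0.png")[180:310,220:370]; a=cv2.resize(a,None,fx=4,fy=4,interpolation=cv2.INTER_CUBIC)
cv2.imwrite("pics/c1.png",a)
b=cv2.imread("pics/scene0.png")[175:285,190:350]; b=cv2.resize(b,None,fx=5,fy=5,interpolation=cv2.INTER_CUBIC)
cv2.imwrite("pics/c2.png",b)
```

```text
(no output)
```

View pics/c1.png

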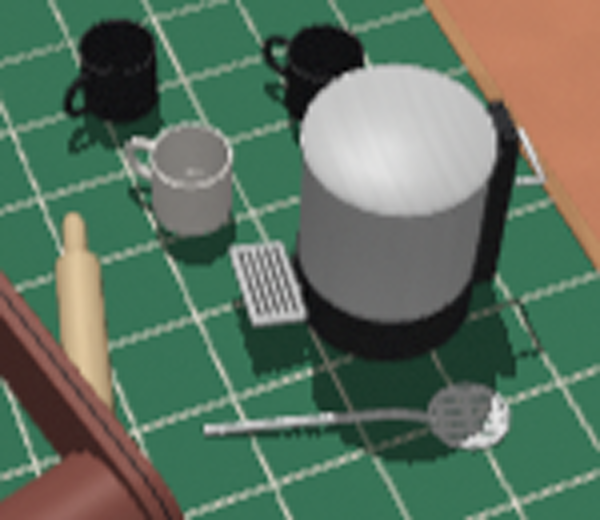

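View pics/c2.png

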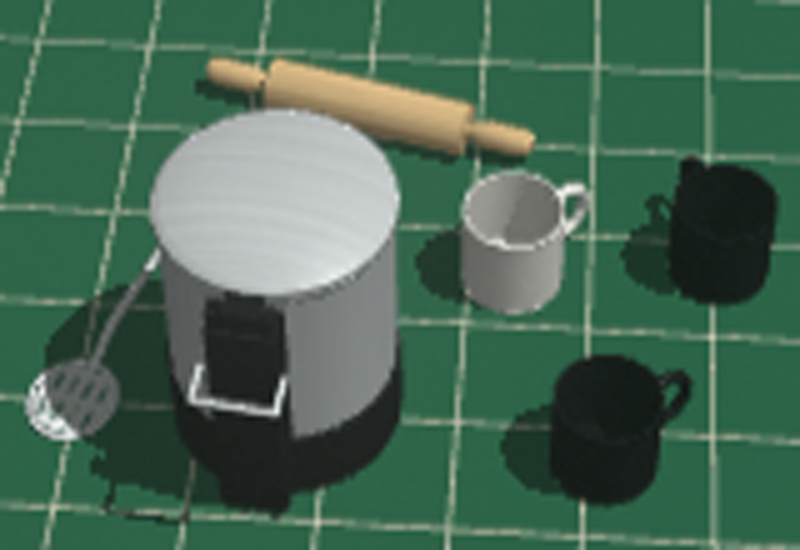

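```bash
cat > h.py <<'E'
from rig import manip, optics
import cv2, numpy as np
def ray(n,u,v):
    c=optics.calibration(n); V=np.array(c["view"]); R,t=V[:3,:3],V[:3,3]
    d=R.T@np.linalg.solve(np.array(c["mtx"]),[u,v,1.]); return -R.T@t,d
def plane(n,p,z):
    o,d=ray(n,*p); return o+d*(z-o[2])/d[2]
def tri(p,q):
    A=[];b=[]
    for n,x in (("side",p),("scene",q)):
        o,d=ray(n,*x); d=d/np.linalg.norm(d); P=np.eye(3)-np.outer(d,d); A.append(P); b.append(P@o)
    return np.linalg.lstsq(np.vstack(A),np.hstack(b),rcond=None)[0]
E
python3 - <<'E'
from h import *
np.set_printoptions(precision=4,suppress=True)
S=lambda x,y:((x+.5)/4+220-.5,(y+.5)/4+180-.5)
C=lambda x,y:((x+.5)/5+190-.5,(y+.5)/5+175-.5)
o1,o2=plane("side",S(231,247),.055),plane("side",S(255,326),.055)
i1,i2=plane("side",S(270,241),.047),plane("side",S(306,318),.047)
print(o1,o2,i1,i2,np.linalg.norm(o1-o2),np.linalg.norm(i1-i2),np.linalg.norm(o1-i1),np.linalg.norm(o2-i2))
m=(o1+o2+i1+i2)/4; print("mid",m)
l=tri(S(399,140),C(276,202)); print("lid",l, plane("side",S(399,140),.235),plane("scene",C(276,202),.235))
d=l-m; print("dist",np.hypot(d[0],d[1]),"dir lid",np.arctan2(d[1],d[0]))
w=o1-o2; print("dir from edge",np.arctan2(-w[0],w[1]))
w=i1-i2; print("dir from edge",np.arctan2(-w[0],w[1]))
print("pin ends",plane("scene",C(208,70),.02),plane("scene",C(534,142),.02), plane("scene",C(262,80),.04),plane("scene",C(470,125),.04))
print("mug rim ctr",plane("scene",C(512,210),.08))
E
```

```text
[ 0.5554 -0.067   0.055 ] [ 0.5426 -0.1603  0.055 ] [ 0.5958 -0.0689  0.047 ] [ 0.593  -0.1648  0.047 ] 0.09411799792572044 0.09586227160932523 0.041182966193562924 0.051221775076459676
mid [ 0.5717 -0.1153  0.051 ]
lid [ 0.6916 -0.1293  0.2283] [ 0.689  -0.1345  0.235 ] [ 0.6972 -0.1281  0.235 ]
dist 0.1207449438671887 dir lid -0.116728530705301
dir from edge -0.13686860668206458
dir from edge -0.029220157336837235
pin ends [ 0.3567 -0.2339  0.02  ] [0.4227 0.0491 0.02  ] [ 0.3853 -0.183   0.04  ] [ 0.4259 -0.0047  0.04  ]
mug rim ctr [0.5543 0.0349 0.08  ]
```

Run:
```python
import numpy as np
from scipy.spatial.transform import Rotation as R
q=R.from_quat([0.978154,0.207878,-8e-5,-9.6e-4]); print(q.as_matrix().round(3))
t=R.from_rotvec(np.array([.116,.993,0])*-.25)*R.from_rotvec([0,0,-.537]); print(t.as_rotvec(), (t*q).as_matrix().round(3))
```

```text
[[ 0.914  0.407 -0.001]
 [ 0.407 -0.914  0.002]
 [ 0.    -0.002 -1.   ]]
[ 0.03835345 -0.25002933 -0.53417453] [[ 0.962 -0.117  0.246]
 [-0.114 -0.993 -0.027]
 [ 0.248 -0.002 -0.969]]
```

Emit:
step_arm --series '[[0,[20,30,0],[0,0,0]],[0,[50,80,0],[0,-0.03,-0.07]],[0,[90,130,0],[0.01,-0.07,-0.15]],[0,[130,190,0],[0.02,-0.11,-0.24]],[0,[170,250,0],[0.02,-0.15,-0.33]],[0,[205,310,0],[0.03,-0.19,-0.42]],[0,[240,360,0],[0.03,-0.22,-0.48]],[0,[270,405,0],[0.04,-0.25,-0.534]],[0,[290,440,0],[0.04,-0.25,-0.534]],[0,[298,457,0],[0.04,-0.25,-0.534]]]'

```text
time_s: 1.35
ee_pos: [0.5529, -0.1107, 0.2309]
eef_rot: [0.991, -0.057, 0.124, 0.006]
contact_force: [-1.5, 0.1, -0.5]
opening: 0.0
grip_force: 0.0
```

Emit:
step_arm --series '[[0,[1,0,-20],[0,0,0]],[0,[2,0,-55],[0,0,0]],[0,[3,0,-95],[0,0,0]],[0,[4,0,-130],[0,0,0]],[0,[5,0,-145],[0,0,0]],[0,[5,0,-150],[0,0,0]],[0,[5,0,-150],[0,0,0]]]'

```text
time_s: 2.22
ee_pos: [0.5579, -0.1143, 0.0822]
eef_rot: [0.99, -0.058, 0.125, 0.007]
contact_force: [1.0, 0.2, 0.2]
opening: -0.0002
grip_force: 0.0
```

Run:
```python
from h import *
s=manip.observe(); print(s["ee_pos"],s["contact_force"])
a=optics.read_camera("side")[170:300,210:370]; a=cv2.resize(a,None,fx=4,fy=4,interpolation=cv2.INTER_CUBIC)
b=cv2.resize(optics.read_camera("wrist"),(560,420))
cv2.imwrite("pics/c3.png",a); cv2.imwrite("pics/w1.png",b)
```

```text
[ 0.55785648 -0.11426629  0.0822407 ] [0.96042869 0.18435924 0.17228421]
```

View pics/c3.png

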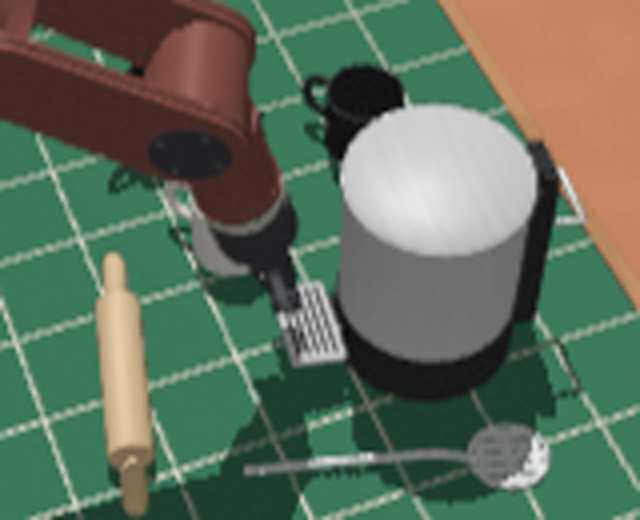

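View pics/w1.png

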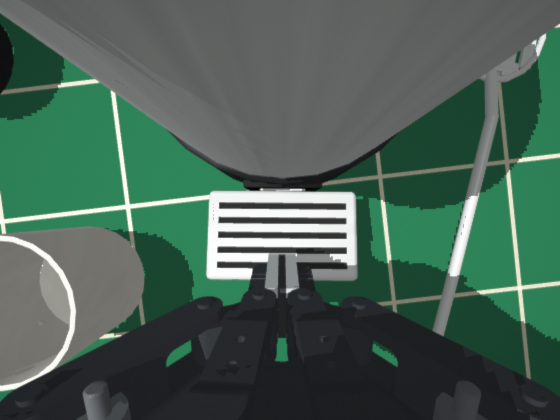

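The fingertip is centred over the tread's outer half (tread spans 208–357 × 192–279 in the wrist view). The mug at (20,310) and the pin are clear.

Run:
```python
from h import *
np.set_printoptions(precision=4,suppress=True)
P=[plane("wrist",p,z) for p,z in (((208,279),.055),((357,279),.055),((212,192),.047),((354,192),.047))]
for p in P: print(p)
m=sum(P)/4; print(m, np.linalg.norm(P[0]-P[1]),np.linalg.norm(P[0]-P[2]), m+np.array([-.993,.116,0])*.012)
```

```text
[ 0.5534 -0.069   0.055 ]
[ 0.543 -0.157  0.055]
[ 0.6051 -0.0759  0.047 ]
[ 0.5948 -0.1629  0.047 ]
[ 0.5741 -0.1162  0.051 ] 0.08859745361147753 0.05273862626901229 [ 0.5622 -0.1148  0.051 ]
```

Emit:
step_arm --series '[[0,[3,0,-8],[0,0,0]],[0,[3,0,-18],[0,0,0]],[0,[3,0,-24],[0,0,0]],[0,[3,0,-28],[0,0,0]],[0,[3,0,-31],[0,0,0]],[0,[3,0,-34],[0,0,0]],[0,[3,0,-37],[0,0,0]],[0,[3,0,-40],[0,0,0]],[0,[3,0,-42],[0,0,0]],[0,[3,0,-42],[0,0,0]]]'

```text
time_s: 3.58
ee_pos: [0.5596, -0.1139, 0.039]
eef_rot: [0.991, -0.058, 0.124, 0.006]
contact_force: [-4.0, 0.6, 5.9]
opening: -0.0
grip_force: 3.0
```

Emit:
step_arm --series '[[0,[0,0,-3],[0,0,0]],[0,[0,0,-6],[0,0,0]],[0,[0,0,-9],[0,0,0]],[0,[0,0,-12],[0,0,0]],[0,[0,0,-14],[0,0,0]],[0,[0,0,-16],[0,0,0]],[0,[0,0,-17],[0,0,0]],[0,[0,0,-18],[0,0,0]],[0,[0,0,-18],[0,0,0]]]'

```text
time_s: 4.7
ee_pos: [0.5604, -0.114, 0.0216]
eef_rot: [0.99, -0.058, 0.125, 0.006]
contact_force: [-2.7, 1.1, 5.4]
opening: 0.0
grip_force: 2.8
```

Emit:
step_arm --series '[[0,[0,0,-1],[0,0,0]],[0,[0,0,-1.5],[0,0,0]],[0,[0,0,-2],[0,0,0]],[0,[0,0,-2],[0,0,0]]]'

```text
time_s: 5.2
ee_pos: [0.5606, -0.1141, 0.0211]
eef_rot: [0.99, -0.058, 0.125, 0.006]
contact_force: [-11.7, 2.4, 21.3]
opening: -0.0003
grip_force: 11.9
```

On the firm stop at 21 N. I'll hold here.

Emit:
step_arm --series '[[0,[0,0,0],[0,0,0]],[0,[0,0,0],[0,0,0]],[0,[0,0,0],[0,0,0]],[0,[0,0,0],[0,0,0]],[0,[0,0,0],[0,0,0]],[0,[0,0,0],[0,0,0]],[0,[0,0,0],[0,0,0]],[0,[0,0,0],[0,0,0]],[0,[0,0,0],[0,0,0]],[0,[0,0,0],[0,0,0]]]'

```text
time_s: 6.45
ee_pos: [0.5606, -0.1141, 0.0212]
eef_rot: [0.99, -0.058, 0.125, 0.006]
contact_force: [-11.4, 2.6, 22.4]
opening: 0.0002
grip_force: 11.8
```

Run:
```python
from h import *
a=optics.read_camera("side")[130:320,190:400]; a=cv2.resize(a,None,fx=3,fy=3,interpolation=cv2.INTER_CUBIC)
cv2.imwrite("pics/c4.png",a)
```

```text
(no output)
```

View pics/c4.png

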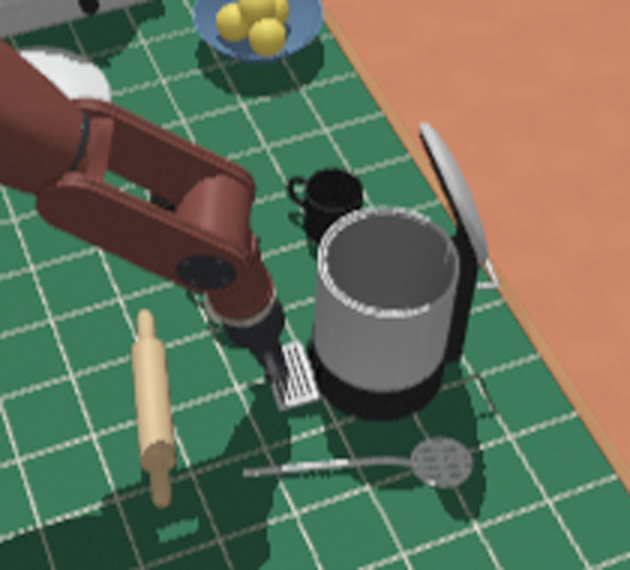

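The lid at (455,195) stands wide open and the fingertip at (283,390) is on the tread's outer edge. I'll hold another 1.6 s or so, then ease up.

Emit:
step_arm --series '[[0,[0,0,0],[0,0,0]],[0,[0,0,0],[0,0,0]],[0,[0,0,0],[0,0,0]],[0,[0,0,0],[0,0,0]],[0,[0,0,0],[0,0,0]],[0,[0,0,0],[0,0,0]],[0,[0,0,0],[0,0,0]],[0,[0,0,0],[0,0,0]],[0,[0,0,0],[0,0,0]],[0,[0,0,0],[0,0,0]]]'

```text
time_s: 7.75
ee_pos: [0.5606, -0.1141, 0.0212]
eef_rot: [0.99, -0.058, 0.125, 0.006]
contact_force: [-12.5, 3.1, 23.1]
opening: -0.0002
grip_force: 11.8
```

Emit:
step_arm --series '[[0,[0,0,0],[0,0,0]],[0,[0,0,0],[0,0,0]],[0,[0,0,0],[0,0,0]],[0,[0,0,0.5],[0,0,0]],[0,[0,0,1],[0,0,0]],[0,[0,0,1.5],[0,0,0]],[0,[0,0,2],[0,0,0]],[0,[0,0,3],[0,0,0]],[0,[0,0,4],[0,0,0]],[0,[0,0,5],[0,0,0]]]'

```text
time_s: 9.0
ee_pos: [0.5601, -0.114, 0.0243]
eef_rot: [0.99, -0.059, 0.125, 0.006]
contact_force: [-1.6, -0.7, 2.6]
opening: 0.0004
grip_force: 1.5
```

Emit:
step_arm --series '[[0,[0,0,1],[0,0,0]],[0,[0,0,2],[0,0,0]],[0,[0,0,3],[0,0,0]],[0,[0,0,4],[0,0,0]],[0,[0,0,5],[0,0,0]],[0,[0,0,6],[0,0,0]],[0,[0,0,7],[0,0,0]],[0,[0,0,8],[0,0,0]],[0,[0,0,9],[0,0,0]],[0,[0,0,10],[0,0,0]]]'

```text
time_s: 10.25
ee_pos: [0.5602, -0.114, 0.0345]
eef_rot: [0.99, -0.059, 0.125, 0.006]
contact_force: [-4.4, 1.2, 5.1]
opening: -0.0002
grip_force: 2.6
```

Emit:
step_arm --series '[[0,[0,0,1],[0,0,0]],[0,[0,0,2],[0,0,0]],[0,[0,0,3],[0,0,0]],[0,[0,0,4],[0,0,0]],[0,[0,0,5],[0,0,0]],[0,[0,0,6],[0,0,0]],[0,[0,0,7],[0,0,0]],[0,[0,0,8],[0,0,0]],[0,[0,0,8.5],[0,0,0]],[0,[0,0,9],[0,0,0]]]'

```text
time_s: 11.5
ee_pos: [0.5607, -0.114, 0.0439]
eef_rot: [0.99, -0.059, 0.125, 0.006]
contact_force: [-4.0, 1.0, 6.8]
opening: 0.0002
grip_force: 3.3
```

Emit:
step_arm --series '[[0,[0,0,0.5],[0,0,0]],[0,[0,0,1],[0,0,0]],[0,[0,0,1.5],[0,0,0]],[0,[0,0,2],[0,0,0]],[0,[0,0,2.5],[0,0,0]],[0,[0,0,3],[0,0,0]],[0,[0,0,3.5],[0,0,0]],[0,[0,0,4],[0,0,0]],[0,[0,0,4.5],[0,0,0]],[0,[0,0,5],[0,0,0]]]'

```text
time_s: 12.75
ee_pos: [0.5612, -0.1141, 0.0493]
eef_rot: [0.99, -0.059, 0.126, 0.006]
contact_force: [-2.2, 1.3, 6.9]
opening: 0.0001
grip_force: 3.5
```

Emit:
step_arm --series '[[0,[0,0,0.4],[0,0,0]],[0,[0,0,0.8],[0,0,0]],[0,[0,0,1.2],[0,0,0]],[0,[0,0,1.6],[0,0,0]],[0,[0,0,2],[0,0,0]],[0,[0,0,2.4],[0,0,0]],[0,[0,0,2.8],[0,0,0]],[0,[0,0,3.2],[0,0,0]],[0,[0,0,3.6],[0,0,0]],[0,[0,0,4],[0,0,0]]]'

```text
time_s: 14.0
ee_pos: [0.5618, -0.1143, 0.0538]
eef_rot: [0.99, -0.059, 0.126, 0.007]
contact_force: [-1.0, 1.6, 7.1]
opening: 0.0002
grip_force: 3.6
```

Emit:
step_arm --series '[[0,[0,0,0.4],[0,0,0]],[0,[0,0,0.8],[0,0,0]],[0,[0,0,1.2],[0,0,0]],[0,[0,0,1.6],[0,0,0]],[0,[0,0,2],[0,0,0]],[0,[0,0,2.4],[0,0,0]],[0,[0,0,2.8],[0,0,0]],[0,[0,0,3.2],[0,0,0]],[0,[0,0,3.6],[0,0,0]],[0,[0,0,4],[0,0,0]]]'

```text
time_s: 15.25
ee_pos: [0.5605, -0.1142, 0.0565]
eef_rot: [0.99, -0.059, 0.125, 0.006]
contact_force: [2.3, -0.3, 3.8]
opening: -0.0003
grip_force: 1.7
```

Emit:
step_arm --series '[[0,[0,0,0.4],[0,0,0]],[0,[0,0,0.8],[0,0,0]],[0,[0,0,1.2],[0,0,0]],[0,[0,0,1.6],[0,0,0]],[0,[0,0,2],[0,0,0]],[0,[0,0,2.4],[0,0,0]],[0,[0,0,2.8],[0,0,0]],[0,[0,0,3.2],[0,0,0]],[0,[0,0,3.6],[0,0,0]],[0,[0,0,4],[0,0,0]]]'

```text
time_s: 16.5
ee_pos: [0.5602, -0.114, 0.0604]
eef_rot: [0.99, -0.059, 0.125, 0.006]
contact_force: [-0.1, 0.3, 0.1]
opening: 0.0001
grip_force: 0.0
```

Contact is gone, so I'll withdraw up and back.

Emit:
step_arm --series '[[0,[-3,0,5],[0,0,0]],[0,[-10,0,20],[0,0,0]],[0,[-20,0,45],[0,0,0]],[0,[-30,0,80],[0,0,0]],[0,[-40,0,115],[0,0,0]],[0,[-50,0,145],[0,0,0]],[0,[-55,0,165],[0,0,0]],[0,[-60,0,175],[0,0,0]],[0,[-60,0,175],[0,0,0]],[0,[-60,0,175],[0,0,0]]]'

```text
time_s: 17.75
ee_pos: [0.4997, -0.1138, 0.2341]
eef_rot: [0.991, -0.059, 0.124, 0.006]
contact_force: [-0.3, 0.0, -1.0]
opening: -0.0001
grip_force: 0.0
```

Run:
```python
from h import *
a=optics.read_camera("side")[130:320,190:400]; a=cv2.resize(a,None,fx=3,fy=3,interpolation=cv2.INTER_CUBIC)
cv2.imwrite("pics/c5.png",a)
```

```text
(no output)
```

View pics/c5.png

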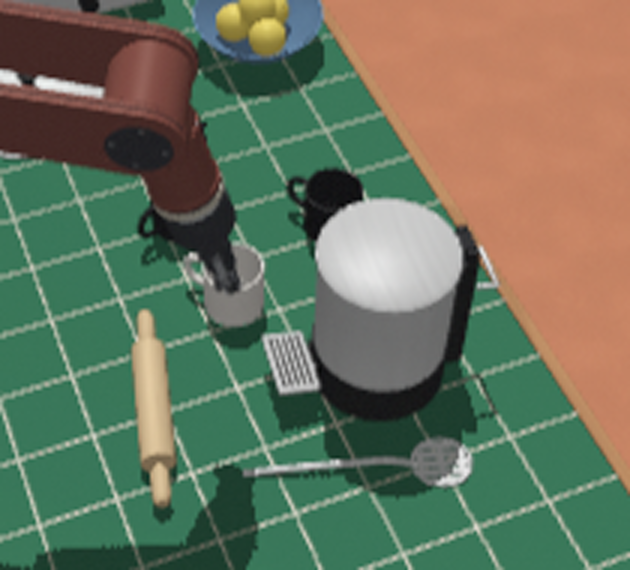

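The lid at (390,255) is shut, the pedal at (290,362) is back up, and the hand is clear with nothing disturbed.

```bash
python3 -c "
from rig import ticket
print(ticket.hand_in())"
```

```text
the job is handed in; nothing more can be done
None
```

I pressed the pedal to its stop and held the lid wide open for about 3 s, then eased it fully shut, withdrew the hand clear of everything, and handed the job in at about 18 s.

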